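# Fit a filter cartridge and torque its clamp

## Task

Lift the blue-capped filter cartridge up off its hook on the stand and seat it upright and fully home in the bore of the clamp block. Then pull the torque wrench clockwise until its clamp reaches the stop and the wrench clicks, and stop there rather than forcing it on. Leave the other cartridges hanging and the other things on the bench where they are.

Things in the scene. Friction and masses are not known exactly. Their poses are not given: they have to be found in the camera images.
- cartridge_cap (a point): Centre of the blue cartridge's cap, on its axis: 25 mm under its top, 25 mm above the collar's upper face, 31 mm above the collar's underside, 86 mm above the foot. Grasp the cap here from above (cap 26 mm in diameter, 50 mm tall). It hangs on one of the stand's three hooks; which one varies.
- cartridge: Blue-capped filter cartridge, loose, 0.10 to 0.21 kg, round about its vertical z axis, 111 mm tall. Origin at its foot. From the foot up: white stem 18 mm in diameter, 55 mm long (tapered to 12 mm over the lowest 6 mm), steel collar 48 mm in diameter, 6 mm thick, then the blue cap with a white band. It hangs by the underside of its collar.
- stand: Fixed stand, origin on the table under the middle hook's seat. Hooks at y = -85, 0, +85 mm: each two 8 mm wire prongs 22 mm apart, top 140 mm above the table, pointing to -x (towards the robot), ends turned up 11 mm at x = -27 mm. Rail at x = 38 to 52 mm, 144 mm high; nothing above. A cartridge comes off by lifting 12 mm or more and drawing to -x, or lifting 60 mm.
- spare_red_cap (a point): Red spare cartridge. Same shape as the blue one but with a red cap; this point is the centre of its cap. Hangs on another hook; leave it there.
- spare_yellow_cap (a point): Yellow spare cartridge. Same shape as the blue one but with a yellow cap; this point is the centre of its cap. Hangs on another hook; leave it there.
- block: Fixed aluminium clamp block, 70 mm high, 100 mm along its x, from -31 to +97 mm along its y, on a grey base plate. Origin on the table under the axis of the clamp screw; the bore lies 62 mm from it along the block's +y (left, seen from the robot).
- bore (a point): Centre of the bore's mouth, on the block's top, 70 mm above the table; axes as the block's. Vertical bore 21 mm in diameter, 62 mm deep, 3 mm chamfer. When seated, the cartridge's collar rests on the block's top, its cap centre 31 mm above this point. Fingers closing along the block's x keep clear of screw, clamp and wrench.
- screw (a point): On the vertical axis of the clamp screw, at the height of the wrench's centre line, 100 mm above the table. Axes parallel to the block's. Clamp and wrench both turn about this axis.
- clamp (a joint): Red clamp dog, 13 mm wide, 8 mm thick, reaching 45 mm from the screw axis, underside 9 mm above the block's top (3 mm above a seated collar). Radians clockwise from above: starts at 0 to 0.12, clear of the bore; hard stop at 0.75, where it points at the bore and overlaps the collar. Resists with about 0.5 N m, stays where left.
- wrench (a joint): Breakaway joint between clamp dog and wrench handle, radians clockwise. 0 while both turn as one; at the dog's stop it gives at about 1.5 N m (10 N at the grip) and the handle runs on against the same resistance while the dog stands still; it stays where left. Clicked from 0.08 on; beyond 0.35 it is being forced.
- wrench_grip (a point): On the handle's centre line, 150 mm from the screw axis, 100 mm above the table. Level handle to 195 mm from the axis; black grip 22 mm in diameter from 80 mm on. At joints 0 it points 0.5 rad counter-clockwise of the block's -y; it swings clockwise, towards the robot. Shut fingers put down on its far (+x) side can pull it round; below it is free space.
- vial_red: Loose small amber vial with red cap, 28 mm in diameter, 55 mm tall, at the back of the bench. Origin at its foot. Leave alone.
- vial_blue: Loose small amber vial with blue cap, 28 mm in diameter, 55 mm tall, at the back of the bench. Origin at its foot. Leave alone.
- beaker: Loose clear beaker, 80 mm in diameter, 100 mm tall, at the back of the bench. Origin under its foot. Leave alone.
- tip_box: Loose yellow pipette-tip box, 120 x 80 x 51 mm, right of the wrench. Origin under its middle. Leave alone.

How it is judged (in metres and radians):
On the way, in this order (a step that is already met when the one before it is completed fails the run):
1. the blue cartridge is lifted off its hook and clear of the stand (distance of cartridge_cap from where it was at the start of the episode above 0.05 m and height (world z) of cartridge_cap above 0.172 m and contact force between cartridge and stand below 0.1 N), for 0.1 s.
2. it is seated upright and fully home in the bore, before the clamp is turned (horizontal distance between cartridge_cap and bore below 0.004 m and z of cartridge_cap in the frame of bore between 0.026 and 0.034 m and angle between cartridge_cap's own z axis and vertical below 0.06 rad and value of joint clamp below 0.3 rad), for 0.2 s.
3. the clamp is at its stop and the wrench has clicked (value of joint clamp above 0.7 rad and value of joint wrench above 0.08 rad), for 0.1 s.
At the end, for the whole second after the job is handed in: Blue cartridge at rest in the bore: cap centre within 4 mm of its axis, 26 to 34 mm above its mouth, tilted under 0.06 rad; clamp joint above 0.70 rad; wrench joint between 0.08 and 0.35 rad, at rest; spare cartridges within 20 mm of where they hung (all of step 3 and horizontal distance between cartridge_cap and bore below 0.004 m and z of cartridge_cap in the frame of bore between 0.026 and 0.034 m and angle between cartridge_cap's own z axis and vertical below 0.06 rad and value of joint wrench below 0.35 rad and linear speed of cartridge below 0.02 m/s and velocity of joint wrench below 0.05 rad/s and distance of each of spare_red_cap, spare_yellow_cap from where it was at the start of the episode below 0.02 m); the robot touches nothing.
It fails at once if a spare cartridge is moved by more than 20 mm (distance of any of spare_red_cap, spare_yellow_cap from where it was at the start of the episode above 0.02 m).
It fails at once if the wrench is forced on: its breakaway joint beyond 0.35 rad (value of joint wrench above 0.35 rad).
It fails at once if a vial, the beaker or the tip box is moved by more than 25 mm (distance of any of vial_red, vial_blue, beaker, tip_box from where it was at the start of the episode above 0.025 m).
It also fails if it takes over 67 s, if anything falls off the work surface, if the arm or the gripper's body presses on something with over 40 N, if the wrist force passes 120 N, or if a joint passes its speed limit or range.

## Robot

A 6-joint arm with a two-finger parallel gripper is mounted at the origin on the work surface. World frame = base frame: x ahead of the robot, y to its left, z up, the work surface at z = 0. Lengths are in mm, angles in rad, forces in N, time in s.
With the tool pointing down it reaches from about 325 to 750 mm from the base axis. Payload 7.6 kg.
Tool frame: the origin (TCP) lies midway between the tips of the shut fingers; the grasp point (between the pads) lies 19 mm behind it; z points along the fingers, y is the direction in which the jaws open and shut (so a half turn about z gives the same grasp; the last joint's range is limited). The gripper opens to 85 mm and grips with 20 to 120 N. Pads are 22 mm wide; open, the fingers measure 114 mm over their backs; the gripper's body (76 mm by 85 mm) begins 54 mm behind the grasp point. The pads swing forward as they close: fully open they stand 13 mm farther back than shut.
Start: joints at [1.219, 0.052, 1.401, -0, 1.689, -0.07], TCP at [145.979, 504.321, 193.523] pointing down, gripper open.
Joint ranges: [-2.9, 2.9], [-0.91, 2.17], [0.12, 2.37], [-1.06, 4.2], [0.26, 2.73], [-2.93, 2.93]. Speed limits (rad/s): [2.57, 2.57, 3.01, 3.14, 3.14, 3.14].

## Interface

Orientations are given as a rotation vector (axis times angle).
In Python, from cell import arm gives the robot as it stands. The module is installed in compiled form; this text tells all that it offers.
- The arm moves only by the tool jog_arm, never from a script. Its argument "moves" is a list of rows, each a list of 4 numbers: the shift along the world's x, y, z in cm, then the turn about the world's z in degrees. In form: [[tx, ty, tz, yaw], ...]. A call has 1 to 8 rows; each row is the pose to reach, as a shift and turn from the pose commanded when the call began; what a row does not reach only later rows make up. A row lasts 1/8 s, in which the tool goes at most 62.5 mm and 10.7 degrees, less where a joint would pass 70% of its speed; a pose out of reach is approached as far as the arm can. A call with a gripper value outside its range is refused whole. "grip" is the closure, from -1 (fully open) to 1 (shut), set as the call begins (left out, the last holds). The fingers move at their own pace and stop on an object; the grip force is fixed at half the most. Time passes only in rows, so rows that repeat a pose let the fingers close. It gives the time, the measured TCP pose, the force and the opening at its end, in the units of the state.
- arm.observe(): the state, without advancing time (a new reading comes with each control period).
- arm.capture(name): name is "scene" or "top" or "wrist"; returns a dict with "img" (420x560x3 uint8, blue, green, red), "depth" (420x560 float32, mm along the optical axis (not along the pixel's ray), 0 where there is no reading), "K" (3x3 intrinsics, pixels), "cam_to_world" (4x4, takes a point from camera to world coordinates); the wrist camera has in their place "mount" (4x4, takes a point from camera to tool coordinates, whose origin is the TCP and whose axes are the flange's). Camera axes: x right, y up, looking along -z (the intrinsics and any distortion apply to the point x, -y, -z); pixel columns grow to the right and rows downward; lengths in mm; the calibration is good to about 2 mm. A picture is of the moment at which its call begins: read the wrist's pose just before it.
- arm.sign_off(): hands the job in, once; it reports no verdict.
The state is a dict: "t": time; "joint_positions": joint angles; "dq": joint speeds; "joint_torque": joint torques, N m; "tool_pos": TCP position; "ee_rot": TCP orientation; "force": force on the tool from outside, world axes, zero at the start; "moment": the same for the moment, N m; "opening": finger opening in mm.
Only numpy, scipy, OpenCV 4.12 (cv2) and the standard library are available. Lean on these libraries where they do the work, as an engineer would, in place of code of your own. Each camera call takes 0.05 s, during which the arm holds its last target. There are 200 camera calls.

## Working session

There is one attempt and no reset: what is moved stays moved. The work goes in short steps, Python scripts to look and compute and a tool call to move; the robot and the scene stay as the last step left them, time stands still between calls to the robot, and variables do not carry over. Pictures are saved under pics/ and viewed, about 8 in all and at most 12, crops included, and the job is handed in when it is done.

Besides the shell and the picture viewer there is one more tool, called after "Request:" by a JSON object that holds its "op" and its "data". jog_arm: Moves the arm, as the interface text tells. Its arguments: {"type":"object","properties":{"moves":{"type":"array","items":{"type":"array","items":{"type":"number"}}},"grip":{"type":"number"}},"required":["moves"]}

```bash
mkdir -p pics; cat > h.py <<'E'
import numpy as np, cv2
from cell import arm
def cloud(c,T=None):
    T=c["cam_to_world"] if T is None else T
    d=c["depth"];K=c["K"];v,u=np.indices(d.shape)
    p=np.stack([(u-K[0,2])/K[0,0]*d,-(v-K[1,2])/K[1,1]*d,-d],-1)
    return p@T[:3,:3].T+T[:3,3]
E
python3 - <<'E'
from h import *
print(arm.observe())
for n in("scene","top"):
    c=arm.capture(n);cv2.imwrite(f"pics/{n}0.png",c["img"]);np.savez(f"{n}0.npz",**c)
    print(n,c["K"],c["cam_to_world"],[k for k in c])
E
```

```text
{'t': 0.0, 'joint_positions': array([ 1.21872086e+00,  5.28352025e-02,  1.40172706e+00,  4.38913466e-05,
        1.68860261e+00, -7.03136350e-02]), 'dq': array([-0.00041869,  0.00084847, -0.00052704, -0.00054966,  0.00043119,
       -0.00118508]), 'joint_torque': array([-1.09557008e-03, -3.81659532e+01, -3.60191631e+01, -1.71859206e-04,
        6.21412430e-03,  9.19707531e-06]), 'tool_pos': array([145.82243043, 503.96712717, 192.67211768]), 'ee_rot': array([-4.41067499e-01, -3.11009962e+00,  2.40012008e-03]), 'force': array([-0.44717977, -0.05691628,  0.03213796]), 'moment': array([-0.01225164, -0.05291256, -0.05372773]), 'opening': 85.49970813832971}
scene [[479.04367098   0.         288.93873679]
 [  0.         479.04367098 208.56661182]
 [  0.           0.           1.        ]] [[ 6.13308740e-01 -6.02620127e-01  5.10589241e-01  1.25848182e+03]
 [ 7.89828095e-01  4.63914957e-01 -4.01191343e-01 -5.58031215e+02]
 [ 4.89599205e-03  6.49331884e-01  7.60489404e-01  1.05632065e+03]
 [ 0.00000000e+00  0.00000000e+00  0.00000000e+00  1.00000000e+00]] ['img', 'depth', 'K', 'cam_to_world']
top [[510.80897838   0.         278.55860698]
 [  0.         510.80897838 213.11888071]
 [  0.           0.           1.        ]] [[-2.67770531e-02  9.81829226e-01 -1.87867931e-01  4.00434634e+02]
 [-9.99587346e-01 -2.43435649e-02  1.52489035e-02 -4.78585068e+01]
 [ 1.03984439e-02  1.88198727e-01  9.82075919e-01  1.33924630e+03]
 [ 0.00000000e+00  0.00000000e+00  0.00000000e+00  1.00000000e+00]] ['img', 'depth', 'K', 'cam_to_world']
```

View pics/scene0.png

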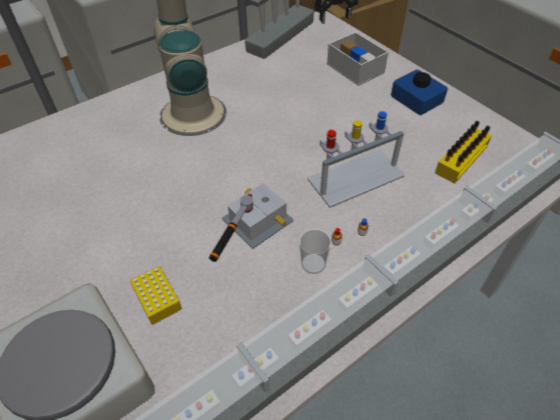

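View pics/top0.png

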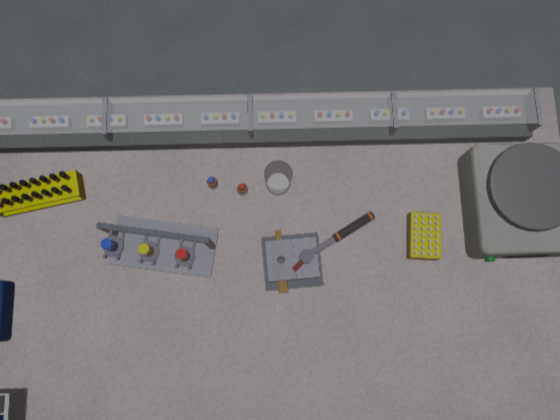

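The scene view shows the stand with red (331,140), yellow (356,130) and blue (381,121) caps, and the clamp block near (258,210). In the top view (up is +x, left is +y) blue is at (109,244), the bore at (281,260), the screw at (305,257) and the handle end at (370,215).

```bash
python3 - <<'E'
from h import *
for n in("scene","top"):
    c=dict(np.load(f"{n}0.npz"));P=cloud(c);h=cv2.cvtColor(c["img"],cv2.COLOR_BGR2HSV);H,S,V=cv2.split(h)
    box=dict(scene=(370,105,395,140),top=(98,232,122,258))[n]
    roi=np.zeros(H.shape,bool);roi[box[1]:box[3],box[0]:box[2]]=1
    m=roi&(H>100)&(H<130)&(S>140)
    q=P[m];q=q[(q[:,2]>165)&(q[:,2]<215)]
    print(n,"blue",len(q),np.median(q,0),q.min(0),q.max(0))
    t=q[q[:,2]>190]; print(len(t),t.mean(0), t.min(0),t.max(0))
c=dict(np.load("top0.npz"));P=cloud(c)
for n,(u,v) in dict(bore=(281,260),screw=(305,257),end=(370,215),handle=(340,237),b1=(270,240),b2=(318,238),b3=(320,278),b4=(268,280),red=(181,254),yel=(145,249)).items(): print(n,P[v,u])
# block top
z=P[...,2]; m=(abs(z-70)<5); m[:,:250]=0;m[:,335:]=0;m[:225]=0;m[300:]=0
cn=max(cv2.findContours(m.astype('uint8'),0,1)[0],key=cv2.contourArea)
q=P[m]; r=cv2.minAreaRect(q[:,:2].astype('float32'));print(r,cv2.minAreaRect(cn))
# stand rail
m=(abs(z-144)<6);m[:,215:]=0;m[:210]=0;m[250:]=0
print(cv2.fitLine(P[m][:,:2].astype('float32'),cv2.DIST_HUBER,0,.01,.01).ravel())
E
```

```text
scene blue 69 [566.82540017 318.38002493 191.40395335] [552.72278796 308.04149897 165.70430002] [575.84878207 337.37893839 203.07270446]
37 [564.07839504 321.73395724 195.55077824] [552.72278796 311.22900413 190.27455812] [573.56235427 337.37893839 203.07270446]
top blue 85 [560.15023819 323.61670742 196.1843482 ] [548.65898672 312.33878636 191.81393168] [569.76283595 335.14782004 201.23148309]
85 [559.59228957 323.40403791 196.16378268] [548.65898672 312.33878636 191.81393168] [569.76283595 335.14782004 201.23148309]
bore [530.44545537 -71.55193991   8.50385847]
screw [ 526.26642067 -127.81423002  110.09164966]
end [ 625.24518217 -291.00815845  110.44959553]
handle [ 572.73966236 -214.69754724  110.25017373]
b1 [583.99828205 -44.12370278   6.45595124]
b2 [ 586.80383912 -171.10607869    1.42501778]
b3 [ 481.13483511 -171.25312536    9.21581827]
b4 [479.40485239 -36.51427197  11.04773661]
red [531.49972776 155.61604453 194.61797364]
yel [544.691008   236.08753812 195.73692462]
((526.6942138671875, -98.05193328857422), (100.53495025634766, 128.025146484375), 3.7557485103607178) ((292.0491943359375, 259.0409851074219), (40.28840255737305, 51.514835357666016), 84.80557250976562)
[1.5310529e-01 9.8820990e-01 5.8612329e+02 2.3327315e+02]
```

The values fit: caps are 85 mm apart with tops at z≈196, the block top is 100x128 mm at yaw 3.76°, and the handle is at about joint 0. Next I move above the blue cap for a close look.

Request:
{"op": "jog_arm", "data": {"moves": [[0,0,6,0],[3,-1,11,0],[9,-4,11,3],[15,-6.5,11,6.6],[21,-9,11,6.6],[27,-12,11,6.6],[33,-14.5,11,6.6],[38,-17,11,6.6]], "grip": -1}}

```text
t: 1.1
tool_pos: [518.6, 337.6, 303.0]
ee_rot: [-0.261, -3.13, 0.0]
force: [0.6, 0.7, 0.9]
opening: 85.2
```

Request:
{"op": "jog_arm", "data": {"moves": [[2,-0.5,0,0],[3.3,-1,0,0],[3.3,-1,0,0],[3.3,-1,0,0]]}}

```text
t: 1.6
tool_pos: [549.1, 329.4, 303.9]
ee_rot: [0.259, 3.131, 0.001]
force: [0.3, -0.8, -0.1]
opening: 85.5
```

```bash
cat >> h.py <<'E'
from scipy.spatial.transform import Rotation as R
def wrist(name):
    s=arm.observe();c=arm.capture("wrist");T=np.eye(4);T[:3,:3]=R.from_rotvec(s["ee_rot"]).as_matrix();T[:3,3]=s["tool_pos"]
    T=T@c["mount"];cv2.imwrite(f"pics/{name}.png",c["img"]);return s,c,T
def ray(c,T,uv,z):
    d=np.array([(uv[0]-c["K"][0,2])/c["K"][0,0],-(uv[1]-c["K"][1,2])/c["K"][1,1],-1]);d=T[:3,:3]@d
    return T[:3,3]+d*(z-T[2,3])/d[2]
def jaw(s): y=R.from_rotvec(s["ee_rot"]).as_matrix()[:,1];return np.degrees(np.arctan2(y[1],y[0]))
E
python3 - <<'E'
from h import *
s,c,T=wrist("w1");print(s["t"],s["tool_pos"],jaw(s),c["mount"],c["K"])
H,S,V=cv2.split(cv2.cvtColor(c["img"],cv2.COLOR_BGR2HSV));P=cloud(c,T)
m=((H>100)&(H<130)&(S>140)).astype('uint8')
for k in cv2.findContours(m,0,2)[0]:
    if cv2.contourArea(k)>200:
        print(cv2.contourArea(k),cv2.boundingRect(k))
q=P[(m>0)&(abs(P[...,2]-196)<5)];print(len(q),q.mean(0),q.min(0),q.max(0),cv2.minEnclosingCircle(q[:,:2].astype('float32')))
E
```

```text
1.6 [549.13517481 329.42151423 303.90222886] 80.5287336974266 [[ 2.18889854e-04  9.44883966e-01  3.27405320e-01  8.52242881e+01]
 [ 9.99999845e-01 -3.93159672e-05 -5.55094197e-04 -1.21844967e+00]
 [-5.11627350e-04  3.27405391e-01 -9.44883828e-01 -1.80247713e+02]
 [ 0.00000000e+00  0.00000000e+00  0.00000000e+00  1.00000000e+00]] [[341.20557823   0.         275.29364775]
 [  0.         341.20557823 212.81491769]
 [  0.           0.           1.        ]]
571.5 (259, 194, 28, 28)
5378.5 (486, 0, 74, 79)
607 [558.15713054 324.23695761 195.44729315] [546.18666442 311.80120789 191.73057235] [571.25699805 336.17167307 198.12123655] ((558.5050048828125, 323.9719543457031), 12.816146850585938)
```

View pics/w1.png

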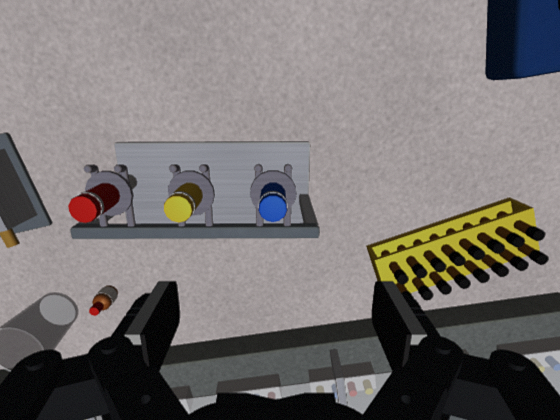

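Wrist view: the blue cap is at (272,208), cleanly isolated between the jaw lines, with neighbours to the left. Its centre is (558.4, 324.1), radius 12.8 mm, as it should be. I'll let the arm settle and descend partway.

Request:
{"op": "jog_arm", "data": {"moves": [[0,0,0,0],[0,0,0,0],[0,0,-4,0],[0,0,-6,0],[0,0,-6,0],[0,0,-6,0]]}}

```text
t: 2.4
tool_pos: [550.3, 328.9, 245.2]
ee_rot: [0.261, 3.129, 0.002]
force: [-0.8, 0.5, 0.5]
opening: 85.3
```

Request:
{"op": "jog_arm", "data": {"moves": [[0.8,-0.5,0,0],[0.8,-0.5,-2,0],[0.8,-0.5,-5,0],[0.8,-0.5,-7.5,0],[0.8,-0.5,-9.1,0],[0.8,-0.5,-9.1,0],[0.8,-0.5,-9.1,0]]}}

```text
t: 3.28
tool_pos: [558.7, 323.9, 154.2]
ee_rot: [0.261, 3.129, 0.002]
force: [-0.5, 0.6, 0.2]
opening: 85.1
```

Request:
{"op": "jog_arm", "data": {"moves": [[0,0,0,0],[0,0,0,0],[0,0,0,0],[0,0,0,0],[0,0,0,0],[0,0,0,0],[0,0,0,0],[0,0,0,0]], "grip": 1}}

```text
t: 4.28
tool_pos: [558.1, 323.9, 153.1]
ee_rot: [0.261, 3.13, 0.001]
force: [-0.4, 1.3, 4.6]
opening: 22.1
```

Request:
{"op": "jog_arm", "data": {"moves": [[0,0,0,0],[0,0,0.8,0],[0,0,2,0],[0,0,4,0],[0,0,7,0],[0,0,10,0],[0,0,10,0],[0,0,10,0]]}}

```text
t: 5.28
tool_pos: [557.7, 323.4, 250.8]
ee_rot: [-0.261, -3.129, 0.002]
force: [0.6, 0.3, -1.4]
opening: 21.9
```

```bash
python3 - <<'E'
from h import *
s,c,T=wrist("w2");print(s["tool_pos"],s["force"],s["moment"],s["opening"])
E
```

```text
[557.70510717 323.44414491 250.84241772] [ 0.60988481  0.34288753 -1.37107744] [-0.03609775 -0.006916    0.00520267] 21.93216085302699
```

View pics/w2.png

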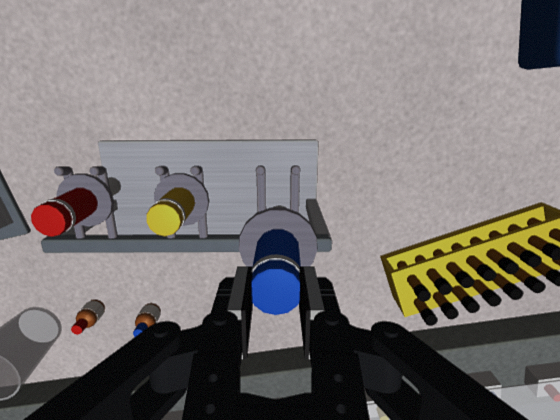

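The blue cartridge is held upright between the pads, cap at (275,285), and the two spares still hang. I'll measure how it sits in the hand while carrying it towards the bore.

Request:
{"op": "jog_arm", "data": {"moves": [[-5,0,3,0],[-10,0,3,0],[-11,-5,3,-10],[-11,-10,3,-20],[-11,-15,3,-30],[-11,-20,3,-40],[-11,-25,3,-50],[-10,-30,3,-60]]}}

```text
t: 6.32
tool_pos: [457.2, 22.2, 281.3]
ee_rot: [-1.798, -2.575, 0.001]
force: [1.0, -0.6, -2.6]
opening: 22.0
```

```bash
python3 -c "
from h import *
s=arm.observe();print(s['tool_pos'],jaw(s),s['opening'],s['dq'])"
```

```text
[457.21803532  22.18853682 281.29231987] 20.144537161283395 21.978909462255007 [-0.88636656  0.12872924 -0.11034728 -0.00162854 -0.01842353  0.50664435]
```

Request:
{"op": "jog_arm", "data": {"moves": [[3,-4,0,-8],[5,-9,0,-16.5],[6.7,-13,0,-16.5],[6.7,-15.3,0,-16.5],[6.7,-15.3,0,-16.5],[6.7,-15.3,0,-16.5],[6.7,-15.3,0,-16.5]]}}

```text
t: 7.2
tool_pos: [524.9, -128.4, 282.4]
ee_rot: [-2.142, -2.298, -0.0]
force: [-0.2, -0.5, -1.1]
opening: 21.8
```

```bash
python3 - <<'E'
from h import *
s,c,T=wrist("w3");print(s["t"],s["tool_pos"],jaw(s),s["dq"].round(3));np.savez("w3.npz",T=T,**c)
P=cloud(c,T);z=P[...,2]
# block top face
m=abs(z-70)<4;m=cv2.morphologyEx(m.astype('uint8'),cv2.MORPH_OPEN,np.ones((3,3)))
q=P[(m>0)];print(len(q),q.min(0),q.max(0),np.median(z[m>0]))
# held cap and collar
H,S,V=cv2.split(cv2.cvtColor(c["img"],cv2.COLOR_BGR2HSV))
b=(H>100)&(H<130)&(S>140)
q=P[b&(z>s["tool_pos"][2]+15)&(z<s["tool_pos"][2]+60)];print("cap",len(q),q.min(0),q.max(0),np.percentile(q[:,2],[50,80,95]))
t=q[q[:,2]>np.percentile(q[:,2],95)-4];print("captop",t.mean(0),cv2.minEnclosingCircle(t[:,:2].astype('float32')))
E
```

```text
7.2 [ 524.90140036 -128.38351274  282.41711948] 4.027859493573112 [ 0.001 -0.002 -0.006 -0.001  0.    -0.002]
8911 [ 472.71675846 -373.96707787   66.04597932] [886.27735376 -31.3856067   73.97921862] 69.65384442278099
cap 2750 [ 500.08900689 -144.31392608  297.5830317 ] [ 547.02629524 -117.19682994  342.31633707] [324.97083703 325.66720028 326.33071171]
captop [ 524.23027847 -129.78413493  325.38813403] ((523.5576782226562, -122.52284240722656), 23.518400192260742)
```

View pics/w3.png

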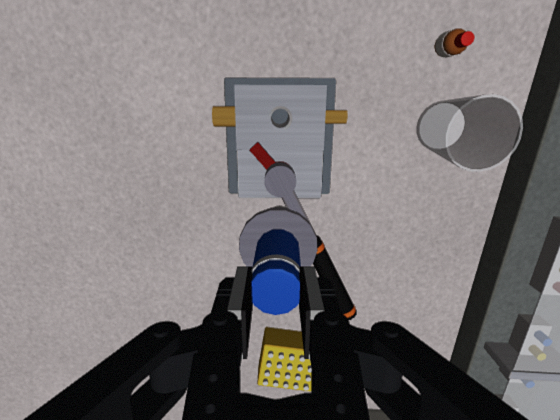

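The block shows with the bore mouth at (280,118), the red dog's tip at (255,148) and the handle running to (350,318). The held cap's top is at (276,288). Next I fit the bore circle and the cap-top circle.

```bash
python3 - <<'E'
from h import *
c=dict(np.load("w3.npz"));T=c["T"];P=cloud(c,T);z=P[...,2]
g=cv2.cvtColor(c["img"],cv2.COLOR_BGR2GRAY);x0,y0=262,100
r=g[y0:136,x0:298];print("grey",r[18,::2],r[::2,18])
m=(r<(np.median(r)*0.8)).astype('uint8')
for k in cv2.findContours(m,0,1)[0]:
    if cv2.contourArea(k)>60:
        e=cv2.fitEllipse(k);u=(e[0][0]+x0,e[0][1]+y0);print("dark",cv2.contourArea(k),u,e[1],"->",ray(c,T,u,70))
# bore from depth: hole rim points lower than 66
w=z[y0:136,x0:298]<64;k=max(cv2.findContours(w.astype('uint8'),0,1)[0],key=cv2.contourArea)
e=cv2.fitEllipse(k);u=(e[0][0]+x0,e[0][1]+y0);print("depth hole",u,e[1],ray(c,T,u,70))
# block from depth rect
m=(abs(z-70)<4);m[:70]=0;m[205:]=0;m[:,:228]=0;m[:,338:]=0
rc=cv2.minAreaRect(P[m][:,:2].astype('float32'));print("block",rc)
# cap top
H,S,V=cv2.split(cv2.cvtColor(c["img"],cv2.COLOR_BGR2HSV));b=(H>100)&(H<130)&(S>140)&(abs(z-325.4)<2.5)
k=max(cv2.findContours(cv2.medianBlur(b.astype('uint8'),3),0,1)[0],key=cv2.contourArea);print(cv2.boundingRect(k))
e=cv2.fitEllipse(k);print("cap",e,ray(c,T,e[0],325.4))
q=P[b];print(q.min(0),q.max(0))
# collar upper face points: ~50mm under captop
b=abs(z-275.4)<3;b[:200]=0;b[300:]=0;b[:,:230]=0;b[:,325:]=0
q=P[b];print("collar",len(q),cv2.minEnclosingCircle(q[:,:2].astype('float32')),np.median(q[:,2]))
A=np.c_[q[:,:2]-q[:,:2].mean(0),np.ones(len(q))];print("slope",np.linalg.lstsq(A,q[:,2],rcond=None)[0])
E
```

```text
grey [144 144 142 144 128  80  84  85  89  85  86  88  84  48 132 139 145 147] [134 133 137 131 111  87  86  87  90  85  88  89  66  59 131 148 141 139]
dark 260.0 (279.944730758667, 117.96489334106445) (17.945886611938477, 18.555103302001953) -> [524.8412918  -69.16585866  70.        ]
depth hole (279.95945739746094, 117.55083274841309) (17.845787048339844, 18.12395477294922) [524.82434978 -68.72204139  70.        ]
block ((526.9486083984375, -98.10163879394531), (100.39897155761719, 126.75223541259766), 4.033533096313477)
(251, 265, 50, 50)
cap ((275.3974609375, 289.58599853515625), (48.4447135925293, 50.51070022583008), 96.8047866821289) [ 524.26743198 -129.85510757  325.4       ]
[ 503.88964763 -144.31392608  322.90497318] [ 535.83261553 -117.80998921  327.77336483]
collar 2379 ((525.6595458984375, -130.58460998535156), 23.969463348388672) 275.3117633374212
slope [ 2.79717140e-02 -2.12261465e-03  2.75288389e+02]
```

Bore centre is (524.8, -69.1), and the dark rim, depth hole and block rectangle agree. The cartridge axis is at about (525, -130.3), leaning slightly (~0.03 rad) in the jaw plane. I'll move over the bore and lower to just above it.

Request:
{"op": "jog_arm", "data": {"moves": [[0,3,0,0],[-0.1,6.1,0,0],[-0.1,6.1,-3,0],[-0.1,6.1,-8,0],[-0.1,6.1,-12,0],[-0.1,6.1,-13,0],[-0.1,6.1,-13,0],[-0.1,6.1,-13,0]]}}

```text
t: 8.25
tool_pos: [525.1, -68.4, 154.9]
ee_rot: [2.141, 2.295, 0.003]
force: [-0.4, 0.1, -2.0]
opening: 21.9
```

Request:
{"op": "jog_arm", "data": {"moves": [[0,0,-1,0],[0,0,-2,0],[0,0,-2,0],[0,0,-3,0],[0,0,-3,0]]}}

```text
t: 8.88
tool_pos: [523.5, -68.2, 121.4]
ee_rot: [-2.142, -2.296, 0.001]
force: [-0.8, -0.5, -2.2]
opening: 22.2
```

Request:
{"op": "jog_arm", "data": {"moves": [[0,0,-1,0],[0,0,-2,0],[0,0,-2.8,0],[0,0,-3.2,0],[0,0,-3.2,0]]}}

```text
t: 9.5
tool_pos: [523.8, -68.3, 90.2]
ee_rot: [-2.143, -2.296, 0.0]
force: [-0.5, 0.2, -1.9]
opening: 22.3
```

Request:
{"op": "jog_arm", "data": {"moves": [[0,0,-0.3,0],[0,0,-0.5,0],[0,0,-0.6,0],[0,0,-0.6,0]]}}

```text
t: 10.0
tool_pos: [524.0, -68.3, 84.5]
ee_rot: [2.143, 2.297, 0.0]
force: [-0.1, 0.6, -1.5]
opening: 22.3
```

Request:
{"op": "jog_arm", "data": {"moves": [[0,0,-0.1,0],[0,0,-0.2,0],[0,0,-0.2,0],[0,0,-0.2,0]]}}

```text
t: 10.5
tool_pos: [524.3, -68.4, 83.2]
ee_rot: [2.143, 2.296, 0.001]
force: [-1.1, 1.3, 4.8]
opening: 22.1
```

Contact at the expected height, so the collar is on the block. I release, go up and look.

Request:
{"op": "jog_arm", "data": {"moves": [[0,0,0,0],[0,0,0,0],[0,0,0,0],[0,0,0,0],[0,0,0,0],[0,0,0,0]], "grip": -0.4}}

```text
t: 11.25
tool_pos: [524.0, -68.3, 82.5]
ee_rot: [2.143, 2.297, 0.0]
force: [0.0, 0.1, -0.3]
opening: 59.4
```

Request:
{"op": "jog_arm", "data": {"moves": [[0,0,2,0],[0,0,5,0],[0,0,10,0],[0,0,15,0],[0,-4,18,0],[0,-6,18,0],[0,-6,18,0],[0,-6,18,0]]}}

```text
t: 12.25
tool_pos: [523.6, -127.7, 260.9]
ee_rot: [-2.142, -2.295, 0.001]
force: [0.6, 0.3, 0.1]
opening: 59.5
```

```bash
python3 - <<'E'
from h import *
s,c,T=wrist("w4");print(s["t"],s["tool_pos"],jaw(s),s["opening"]);np.savez("w4.npz",T=T,**c)
P=cloud(c,T);z=P[...,2];H,S,V=cv2.split(cv2.cvtColor(c["img"],cv2.COLOR_BGR2HSV))
b=(H>100)&(H<130)&(S>140)&(abs(z-126)<4);b[:, :230]=0;b[:,330:]=0
k=max(cv2.findContours(b.astype('uint8'),0,1)[0],key=cv2.contourArea);e=cv2.fitEllipse(k);zt=np.median(z[b]);print("cap",e,zt,ray(c,T,e[0],zt))
b=abs(z-76)<2.5;b[:80]=0;b[200:]=0;b[:,:230]=0;b[:,330:]=0;q=P[b];print("collar",cv2.minEnclosingCircle(q[:,:2].astype('float32')),np.median(q[:,2]))
# handle
m=(abs(z-110)<8)&(V<75);q=P[m];q=q[(q[:,1]<-190)&(q[:,1]>-340)&(q[:,0]<700)];print("grip",len(q),cv2.fitLine(q[:,:2].astype('float32'),cv2.DIST_HUBER,0,.01,.01).ravel(),q.min(0),q.max(0),np.percentile(q[:,2],[5,50,95]))
E
```

```text
12.25 [ 523.58020488 -127.70167182  260.89046822] 3.962195812213845 59.529420299344814
cap ((282.37225341796875, 126.3765640258789), (26.592941284179688, 27.48590660095215), 164.96212768554688) 125.62672919301934 [524.70851071 -70.72031631 125.62672919]
collar ((524.8817749023438, -70.56891632080078), 23.83554458618164) 75.69066381547782
grip 920 [ 3.9664578e-01 -9.1797173e-01  5.8918188e+02 -2.3487210e+02] [ 556.55581811 -297.50494343  102.12867138] [ 615.41559585 -190.96021769  112.09502492] [103.53981018 108.81375258 110.92353562]
```

View pics/w4.png

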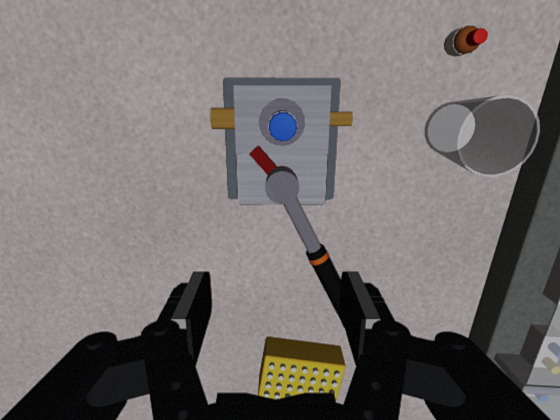

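Seated: the cap top is at z 125.6 and the collar top at 75.7 (expected 126 and 76), with the axis 1.5 mm from the bore centre, within clearance. In the picture the dog lies clear at (262,158). For the wrench I go shut, with jaws along the handle, to its far side.

Request:
{"op": "jog_arm", "data": {"moves": [[2,-2,0,-10.5],[4,-4,0,-21],[6,-6,0,-31.5],[8,-8,0,-42],[10,-10,0,-52.5],[11.4,-11.3,0,-63],[11.4,-11.3,0,-63.5],[11.4,-11.3,0,-63.5]], "grip": 1}}

```text
t: 13.3
tool_pos: [637.8, -240.3, 262.3]
ee_rot: [-3.029, -0.831, 0.001]
force: [-0.7, 0.8, 0.4]
opening: 0.4
```

```bash
python3 - <<'E'
from h import *
s,c,T=wrist("w5");print(s["t"],s["tool_pos"],jaw(s),s["opening"])
t=dict(np.load("top0.npz"));
c2=arm.capture("top");cv2.imwrite("pics/top5.png",c2["img"])
Sx=np.array([529.2,-130.9])
for nm,cc,TT in(("wrist",c,T),("top",t,t["cam_to_world"])):
    P=cloud(cc,TT);z=P[...,2];H,S,V=cv2.split(cv2.cvtColor(cc["img"],cv2.COLOR_BGR2HSV))
    r=np.hypot(P[...,0]-Sx[0],P[...,1]-Sx[1])
    q=P[(z>98)&(z<114)&(r>75)&(r<198)&(P[...,1]<-180)][:,:2]
    if len(q)>20:
        d=(q-Sx);a=np.degrees(np.arctan2(d[:,1],d[:,0]));print(nm,len(q),np.median(a),np.percentile(a,[5,95]),np.hypot(*d.T).max())
for th,g in[(-59.5,37),(-59.5,24),(-70,22),(-80,22),(-90,22),(-98,22),(-102,22),(-106,22),(-108,22),(-110,22),(-112,22)]:
    a=np.radians(th);u=np.array([np.cos(a),np.sin(a)]);n=np.array([-u[1],u[0]]);print(th,g,(Sx+150*u+g*n).round(1))
E
```

```text
13.3 [ 637.80976238 -240.30435583  262.27521184] -59.30523658296493 0.40892234313868164
wrist 2287 -57.94070296508086 [-62.55551711 -53.99400731] 195.63362968358965
top 402 -59.77429644067458 [-64.50080531 -55.07931042] 194.5166781547908
-59.5 37 [ 637.2 -241.4]
-59.5 24 [ 626. -248.]
-70 22 [ 601.2 -264.3]
-80 22 [ 576.9 -274.8]
-90 22 [ 551.2 -280.9]
-98 22 [ 530.1 -282.5]
-102 22 [ 519.5 -282.2]
-106 22 [ 509.  -281.2]
-108 22 [ 503.8 -280.4]
-110 22 [ 498.6 -279.4]
-112 22 [ 493.4 -278.2]
```

View pics/w5.png

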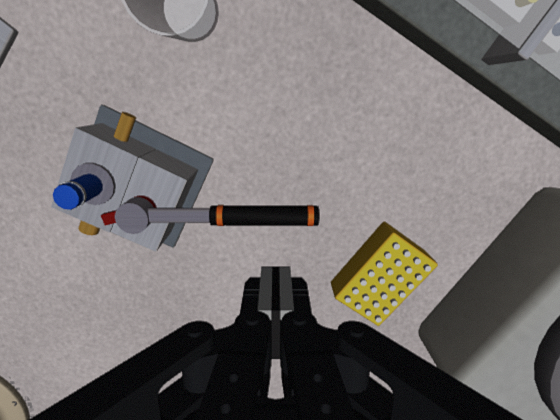

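The shut fingers (tips at (275,270)) stand clear on the handle's far side, opposite the black grip at (265,216), with the tip box well away. I descend.

Request:
{"op": "jog_arm", "data": {"moves": [[0,0,-4,0],[0,0,-9,0],[0,0,-14,0],[0,0,-17,0],[0,0,-17.6,0],[0,0,-17.6,0]]}}

```text
t: 14.15
tool_pos: [638.4, -241.2, 88.1]
ee_rot: [3.03, 0.826, 0.002]
force: [0.2, 0.5, 1.1]
opening: -0.1
```

Request:
{"op": "jog_arm", "data": {"moves": [[-0.5,-0.3,0,0],[-0.9,-0.6,0,0],[-1.3,-0.9,0,0],[-1.3,-0.9,0,0]]}}

```text
t: 14.65
tool_pos: [624.7, -250.8, 86.8]
ee_rot: [3.031, 0.824, 0.0]
force: [-0.2, -0.2, 0.4]
opening: -0.0
```

Request:
{"op": "jog_arm", "data": {"moves": [[-1.2,-0.7,0,-5.5],[-2.4,-1.3,0,-10.5],[-3.6,-1.9,0,-15.5],[-4.8,-2.4,0,-20.5],[-6.0,-2.8,0,-25.5],[-7.3,-3.0,0,-30.5],[-7.3,-3.0,0,-30.5]]}}

```text
t: 15.52
tool_pos: [551.7, -280.5, 86.8]
ee_rot: [3.141, -0.001, 0.0]
force: [0.1, 0.1, -0.1]
opening: 0.2
```

Request:
{"op": "jog_arm", "data": {"moves": [[-0.6,-0.1,0,-2],[-1.1,-0.15,0,-4],[-1.6,-0.2,0,-6],[-2.1,-0.2,0,-8]]}}

```text
t: 16.02
tool_pos: [530.7, -282.3, 86.5]
ee_rot: [3.134, -0.224, -0.0]
force: [0.1, -0.7, 0.5]
opening: 0.2
```

```bash
cat > ang.py <<'E'
from h import *
import sys
s,c,T=wrist(sys.argv[1]);print(s["t"],s["tool_pos"],jaw(s),s["force"])
Sx=np.array([529.2,-130.9]);P=cloud(c,T);z=P[...,2];H,S,V=cv2.split(cv2.cvtColor(c["img"],cv2.COLOR_BGR2HSV))
d=P[...,:2]-Sx;r=np.hypot(d[...,0],d[...,1])
m=(z>98)&(z<114)&(r>30)&(r<110)&(d[...,1]<-15)
a=np.degrees(np.arctan2(d[...,1],d[...,0]))
print("handle",m.sum(),np.median(a[m]),np.percentile(a[m],[5,95]))
m=(z>80)&(z<92)&(r>18)&(r<48)&((H<8)|(H>172))&(S>120)
print("dog",m.sum(),np.median(a[m]) if m.any() else None)
E
python3 ang.py w6
```

```text
16.025 [ 530.70993689 -282.3063952    86.49466361] -98.16676679692145 [ 0.121047   -0.66404802  0.45341067]
handle 5048 -59.9346197882024 [-66.88694431 -53.0812358 ]
dog 20 142.1600854358837
```

View pics/w6.png

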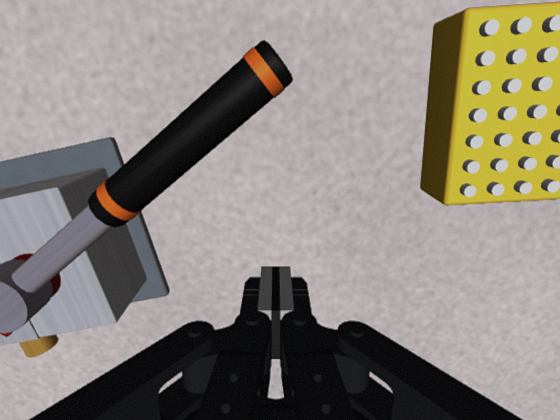

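The handle has not moved: it still points up-right at about -60° while the fingers have gone past it, so they must have passed above or through. I check the fingers' real depth in this image.

```bash
python3 - <<'E'
from h import *
s=arm.observe();print(s["tool_pos"],s["force"],s["opening"])
c=arm.capture("wrist");T=c["mount"];P=cloud(c,T)
print("finger tool coords")
for v in(262,266,270,276,285,300): print(v,[P[v,u].round(0) for u in(262,270,280,290)])
Tw=np.eye(4);Tw[:3,:3]=R.from_rotvec(s["ee_rot"]).as_matrix();Tw[:3,3]=s["tool_pos"]
W=cloud(c,Tw@T)
for u,v in((190,140),(230,100),(150,170),(115,205)): print("handle top",W[v,u].round(1))
E
```

```text
[ 530.25482003 -282.4034535    86.50761416] [-1.25431776 -0.98915451 -0.04725619] 0.04051375103271933
finger tool coords
262 [array([-54., -10.,  86.]), array([-54.,  -4.,  87.]), array([-54.,   5.,  87.]), array([-54.,  14.,  87.])]
266 [array([ 10.,  -5., -41.]), array([ 11.,  -1., -42.]), array([ 10.,   3., -41.]), array([ 11.,   8., -42.])]
270 [array([ 10.,  -5., -45.]), array([ 10.,  -1., -46.]), array([ 11.,   3., -46.]), array([ 11.,   8., -46.])]
276 [array([ 11.,  -5., -51.]), array([ 11.,  -1., -51.]), array([ 10.,   3., -50.]), array([ 10.,   8., -50.])]
285 [array([ 11.,  -4., -58.]), array([ 11.,  -1., -59.]), array([ 10.,   3., -58.]), array([ 11.,   7., -59.])]
300 [array([ 10.,  -4., -68.]), array([ 11.,  -1., -69.]), array([ 10.,   3., -68.]), array([ 11.,   7., -70.])]
handle top [ 599.7 -254.8  110.7]
handle top [ 613.9 -275.8  111.1]
handle top [ 588.9 -233.2  110.6]
handle top [ 574.9 -212.6  111.5]
```

The depth shows the shut fingers ending about 41 mm short of the reported TCP (tool z = -41). The tips therefore went over the handle at z≈127 against its top at 111, which matches the zero force. I check the finger profile further up to see how low I can go.

```bash
python3 - <<'E'
from h import *
c=arm.capture("wrist");P=cloud(c,c["mount"])
for v in(268,285,300,315,330,345,360,380): 
    row=P[v];m=(row[:,2]<-20)&(abs(row[:,1])<60);u=np.flatnonzero(m)
    print(v,u.min(),u.max(),[ (int(k),row[k].round(0).tolist()) for k in u[::max(1,len(u)//7)]])
E
```

```text
268 261 433 [(261, [11.0, -5.0, -44.0]), (265, [10.0, -3.0, -43.0]), (269, [11.0, -2.0, -44.0]), (273, [11.0, 0.0, -44.0]), (277, [11.0, 2.0, -44.0]), (281, [11.0, 4.0, -44.0]), (285, [10.0, 6.0, -44.0]), (289, [11.0, 7.0, -45.0])]
285 205 307 [(205, [84.0, 1.0, -180.0]), (252, [7.0, -9.0, -52.0]), (261, [10.0, -5.0, -58.0]), (270, [11.0, -1.0, -59.0]), (279, [11.0, 3.0, -58.0]), (288, [11.0, 6.0, -58.0]), (297, [6.0, 11.0, -51.0]), (306, [6.0, 14.0, -52.0])]
300 39 458 [(39, [84.0, 1.0, -180.0]), (251, [7.0, -9.0, -63.0]), (261, [11.0, -4.0, -69.0]), (271, [10.0, -0.0, -69.0]), (281, [11.0, 3.0, -70.0]), (291, [11.0, 7.0, -69.0]), (301, [6.0, 11.0, -62.0])]
315 99 375 [(99, [84.0, 1.0, -180.0]), (248, [12.0, -8.0, -81.0]), (259, [13.0, -4.0, -82.0]), (270, [9.0, -1.0, -76.0]), (281, [8.0, 3.0, -75.0]), (292, [13.0, 7.0, -82.0]), (303, [84.0, 1.0, -180.0]), (375, [84.0, 1.0, -180.0])]
330 35 512 [(35, [84.0, 1.0, -180.0]), (203, [12.0, -22.0, -88.0]), (232, [11.0, -13.0, -87.0]), (261, [12.0, -3.0, -88.0]), (290, [11.0, 6.0, -87.0]), (319, [12.0, 15.0, -88.0]), (348, [12.0, 25.0, -88.0]), (501, [84.0, 1.0, -180.0])]
345 150 517 [(150, [11.0, -37.0, -94.0]), (186, [11.0, -26.0, -94.0]), (222, [7.0, -16.0, -89.0]), (258, [12.0, -4.0, -95.0]), (294, [11.0, 7.0, -95.0]), (330, [7.0, 19.0, -89.0]), (366, [12.0, 29.0, -95.0]), (430, [84.0, 1.0, -180.0])]
360 125 426 [(125, [11.0, -43.0, -100.0]), (167, [12.0, -30.0, -101.0]), (209, [5.0, -20.0, -94.0]), (251, [17.0, -5.0, -106.0]), (301, [17.0, 8.0, -107.0]), (343, [5.0, 22.0, -94.0]), (385, [10.0, 33.0, -100.0])]
380 93 476 [(93, [11.0, -48.0, -108.0]), (141, [12.0, -35.0, -109.0]), (196, [-2.0, -24.0, -95.0]), (244, [16.0, -7.0, -113.0]), (304, [17.0, 8.0, -114.0]), (352, [-2.0, 26.0, -95.0]), (407, [11.0, 37.0, -108.0]), (455, [11.0, 50.0, -108.0])]
```

Request:
{"op": "jog_arm", "data": {"moves": [[0,0,3,0],[3,0,5,9],[6,1.2,5,18],[9,2.8,5,28],[10.7,4.1,5,38.5],[10.7,4.1,5,38.7],[10.7,4.1,5,38.7]]}}

```text
t: 17.05
tool_pos: [637.4, -241.9, 136.5]
ee_rot: [3.031, 0.825, -0.001]
force: [-1.4, -0.6, 0.8]
opening: -0.2
```

Request:
{"op": "jog_arm", "data": {"moves": [[0,0,-3,0],[0,0,-6,0],[0,0,-8,0],[0,0,-8.8,0],[0,0,-8.8,0]]}}

```text
t: 17.68
tool_pos: [637.9, -241.6, 48.8]
ee_rot: [3.03, 0.829, 0.0]
force: [-0.7, 0.0, 0.2]
opening: 0.0
```

Request:
{"op": "jog_arm", "data": {"moves": [[-0.5,-0.3,0,0],[-0.9,-0.6,0,0],[-1.3,-0.8,0,0],[-1.3,-0.8,0,0]]}}

```text
t: 18.18
tool_pos: [624.9, -249.6, 49.0]
ee_rot: [3.03, 0.83, 0.001]
force: [-0.5, 0.4, 0.2]
opening: 0.1
```

Request:
{"op": "jog_arm", "data": {"moves": [[-0.6,-0.35,0,-2.5],[-1.2,-0.7,0,-5.5],[-1.8,-1.0,0,-8],[-2.4,-1.3,0,-10.5]]}}

```text
t: 18.68
tool_pos: [600.9, -262.7, 48.8]
ee_rot: [3.093, 0.545, 0.001]
force: [4.7, -1.1, 0.6]
opening: 0.1
```

```bash
python3 ang.py w7
```

```text
18.675 [ 600.89584234 -262.7431807    48.81115465] -70.01144924656235 [ 4.71716198 -1.09446703  0.63760807]
handle 5758 -65.09265138587615 [-72.81478259 -59.61059819]
dog 3 -48.506035602083955
```

Force of 4.8 N now, so the handle is in contact and moving. I refine the handle angle measurement before going on.

```bash
cat > ang.py <<'E'
from h import *
import sys
s,c,T=wrist(sys.argv[1]);print(s["t"],s["tool_pos"].round(1),jaw(s).round(1),s["force"].round(1))
Sx=np.array([529.2,-130.9])
def fit(nm,c,T):
    P=cloud(c,T);z=P[...,2];H,S,V=cv2.split(cv2.cvtColor(c["img"],cv2.COLOR_BGR2HSV))
    d=P[...,:2]-Sx;r=np.hypot(d[...,0],d[...,1]);a=np.degrees(np.arctan2(d[...,1],d[...,0]))
    m=(z>96)&(z<114)&(r>78)&(r<198)&(d[...,1]<0)&(S>110)&((H<18))&(V>90)
    print(nm,"orange",m.sum(),[(k,(np.median(a[m&g]).round(1),np.median(r[m&g]).round(0)) if (m&g).any() else 0) for k,g in(("in",r<130),("out",r>130))])
    m=(z>80)&(z<92)&(r>18)&(r<48)&((H<8)|(H>172))&(S>120)
    print("  dog",m.sum(),np.median(a[m]).round(1) if m.any() else None,"want at stop",94)
fit("wrist",c,T)
c=arm.capture("top");fit("top",c,c["cam_to_world"]);cv2.imwrite(f"pics/{sys.argv[1]}t.png",c["img"])
c=arm.capture("scene");fit("scene",c,c["cam_to_world"])
E
python3 ang.py w8
```

```text
18.725 [ 600.2 -263.    48.7] -70.1 [ 2.7 -1.  -0.5]
wrist orange 417 [('in', (np.float64(-65.5), np.float64(92.0))), ('out', (np.float64(-67.1), np.float64(189.0)))]
  dog 3 -45.2 want at stop 94
top orange 3 [('in', 0), ('out', (np.float64(-72.8), np.float64(187.0)))]
  dog 34 122.9 want at stop 94
scene orange 24 [('in', 0), ('out', (np.float64(-68.7), np.float64(186.0)))]
  dog 10 117.0 want at stop 94
```

```bash
python3 - <<'E'
import cv2,numpy as np
a=cv2.imread("pics/w8.png");b=cv2.imread("pics/w8t.png")[190:330,220:420]
b=cv2.resize(b,(600,420),interpolation=cv2.INTER_CUBIC)[:, :240+0] if 0 else cv2.resize(b,(400,280),interpolation=cv2.INTER_CUBIC)
a=cv2.resize(a,(400,300));cv2.imwrite("pics/m8.png",np.vstack([a,b]))
E
```

```text
(no output)
```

View pics/m8.png

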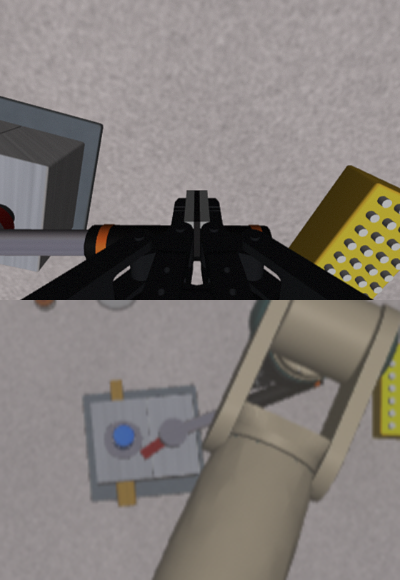

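The fingers are now behind the handle, which lies parallel to the jaws. The dog is at about 123° (clamp ≈0.25) and swinging towards the bore. I continue the arc to just before the stop.

Request:
{"op": "jog_arm", "data": {"moves": [[-1.15,-0.65,0,-5],[-2.4,-1.15,0,-10],[-3.65,-1.5,0,-15],[-4.95,-1.8,0,-20],[-6.0,-1.9,0,-24],[-6.8,-1.95,0,-27]]}}

```text
t: 19.62
tool_pos: [532.9, -280.9, 48.2]
ee_rot: [-3.134, 0.189, 0.0]
force: [2.8, 3.3, -0.0]
opening: -0.0
```

Request:
{"op": "jog_arm", "data": {"moves": [[-0.3,0,0,-1],[-0.5,0,0,-2],[-0.8,0,0,-3],[-1.0,0,0,-4]]}}

```text
t: 20.12
tool_pos: [523.3, -281.7, 48.6]
ee_rot: [-3.127, 0.298, -0.001]
force: [7.7, 1.8, -1.6]
opening: -0.1
```

```bash
python3 ang.py w9
```

```text
20.125 [ 523.3 -281.7   48.6] -100.9 [ 7.7  1.8 -1.6]
wrist orange 426 [('in', (np.float64(-95.7), np.float64(92.0))), ('out', (np.float64(-97.4), np.float64(189.0)))]
  dog 3 -80.5 want at stop 94
top orange 31 [('in', (np.float64(-101.2), np.float64(91.0))), ('out', (np.float64(-102.8), np.float64(186.0)))]
  dog 30 93.9 want at stop 94
scene orange 39 [('in', (np.float64(-97.6), np.float64(91.0))), ('out', (np.float64(-97.7), np.float64(186.0)))]
  dog 34 87.3 want at stop 94
```

The dog is at its stop (93.9° against 94°) and force is building. A few more degrees in small rows for the click.

Request:
{"op": "jog_arm", "data": {"moves": [[-0.3,0,0,-1],[-0.6,0,0,-2],[-0.9,0,0,-3.5],[-1.2,0.05,0,-4.5],[-1.5,0.1,0,-6],[-1.8,0.15,0,-7],[-2.1,0.2,0,-8]]}}

```text
t: 21.15
tool_pos: [503.6, -279.7, 49.1]
ee_rot: [-3.099, 0.515, -0.007]
force: [10.9, 2.2, -2.4]
opening: 0.2
```

```bash
python3 ang.py w10
```

```text
21.15 [ 503.6 -279.7   49.1] -108.9 [10.9  2.2 -2.4]
wrist orange 434 [('in', (np.float64(-103.2), np.float64(92.0))), ('out', (np.float64(-104.8), np.float64(189.0)))]
  dog 4 -90.2 want at stop 94
top orange 25 [('in', (np.float64(-107.1), np.float64(91.0))), ('out', (np.float64(-110.2), np.float64(185.0)))]
  dog 32 93.3 want at stop 94
scene orange 37 [('in', (np.float64(-104.1), np.float64(90.0))), ('out', (np.float64(-105.0), np.float64(186.0)))]
  dog 34 87.5 want at stop 94
```

Handle ≈ -108.5°, i.e. wrench ≈0.14, past the click at 0.08. I go 2° further for margin, then back off and rise.

Request:
{"op": "jog_arm", "data": {"moves": [[-0.3,0.05,0,-1],[-0.5,0.1,0,-2],[-0.5,0.1,0,-2]]}}

```text
t: 21.68
tool_pos: [498.5, -278.7, 49.0]
ee_rot: [-3.09, 0.568, -0.006]
force: [10.0, 2.5, -1.6]
opening: 0.1
```

Request:
{"op": "jog_arm", "data": {"moves": [[1,-0.3,0,0],[2,-0.8,0,0],[2.5,-1,0,0],[2.5,-1,4,0],[2.5,-1,9,0],[2.5,-1,14,0],[2.5,-1,18,0]]}}

```text
t: 22.55
tool_pos: [522.1, -289.2, 230.9]
ee_rot: [3.089, -0.569, 0.002]
force: [0.3, -0.0, 0.5]
opening: 0.3
```

Request:
{"op": "jog_arm", "data": {"moves": [[2,-2,3,0],[4,-6,3,0],[4,-10,3,0],[4,-14,3,0],[4,-14,3,0],[4,-14,3,0]]}}

```text
t: 23.3
tool_pos: [562.0, -428.6, 258.2]
ee_rot: [-3.089, 0.568, 0.001]
force: [0.5, 0.3, 0.7]
opening: 0.0
```

```bash
python3 ang.py w11; python3 - <<'E'
from h import *
c=arm.capture("top");P=cloud(c,c["cam_to_world"]);z=P[...,2];H,S,V=cv2.split(cv2.cvtColor(c["img"],cv2.COLOR_BGR2HSV))
m=(H>100)&(H<130)&(S>120)&(abs(z-126)<6);m[:,:250]=0;m[:,340:]=0;print("cap",m.sum(),P[m].mean(0))
Sx=np.array([529.2,-130.9]);d=P[...,:2]-Sx;r=np.hypot(d[...,0],d[...,1]);m=(z>98)&(z<114)&(r>75)&(r<198)&(d[...,1]<0)
a=np.degrees(np.arctan2(d[...,1],d[...,0]))[m];print("handle",m.sum(),np.median(a),"wrench",np.radians(-100.3-np.median(a)))
cv2.imwrite("pics/fin.png",cv2.resize(c["img"][150:330,70:470],(800,360)))
for n,(u,v) in dict(red=(181,254),yel=(145,249)).items(): print(n,P[v,u])
E
```

```text
23.3 [ 562.  -428.6  258.2] -110.9 [0.5 0.3 0.7]
wrist orange 197 [('in', (np.float64(-106.9), np.float64(92.0))), ('out', (np.float64(-108.5), np.float64(187.0)))]
  dog 23 89.8 want at stop 94
top orange 44 [('in', (np.float64(-110.1), np.float64(91.0))), ('out', (np.float64(-110.2), np.float64(186.0)))]
  dog 31 93.5 want at stop 94
scene orange 50 [('in', (np.float64(-105.9), np.float64(90.0))), ('out', (np.float64(-107.8), np.float64(185.0)))]
  dog 35 85.5 want at stop 94
cap 78 [524.9301826  -70.38756379 126.02126738]
handle 431 -110.61968426866692 wrench 0.18011246825450083
red [531.89632984 156.23175712 191.15433619]
yel [544.54131512 235.79289116 196.9235288 ]
```

View pics/fin.png

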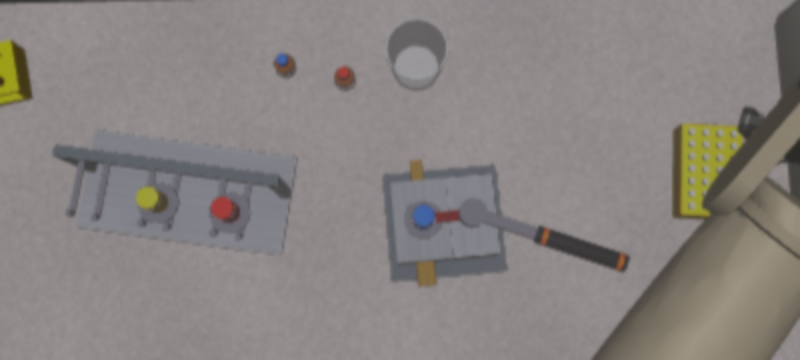

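The blue cap is in the bore at (424,215), the dog points at it, and the handle is past the stop. Wrench is about 0.18, the spares are in place, and the robot is clear.

```bash
python3 -c "
from cell import arm;print(arm.sign_off())"
```

```text
the job is handed in; nothing more can be done
None
```

The blue cartridge is seated in the bore and the clamp is turned to its stop. By my measurements the wrench has clicked. The job is handed in at 23 s on the robot's clock; no verdict was reported.

**Last checks**
- **Cartridge:** the cap top is at z 126.0 mm, where it should be. Its axis is about 1.5 mm from the bore centre; the limit is 4 mm.
- **Clamp:** the dog points at 93.5° from above (94° expected at the stop).
- **Wrench:** about 0.18 rad past the stop from the top camera; the allowed range is 0.08 to 0.35. About 10 N was measured at the grip while it ran on.
- **Other things:** both spares are within 1 mm sideways of where they hung. One red reading was 3.5 mm lower, but taken at a single pixel. The vials, beaker and tip box look unmoved in the last picture; I did not measure them.
- **Robot:** clear of everything, with wrist force near zero.

**What went wrong or disagreed**
- **First pull missed:** the first wrench pull passed over the handle without moving it. The wrist camera's depth put the shut fingertips about 41 mm short of the reported TCP, so I repeated the pull about 38 mm lower.
- **Shallow grip on the cap:** the shorter fingers may also mean the cap was held only near its top. The gripper read an opening of 22 mm on a 26 mm cap, and the cartridge leaned about 0.03 rad while carried.
- **Angle readings:** the wrist and scene cameras read the handle and dog several degrees off the top camera. I relied on the top view for both, and its handle angle fits the block geometry.

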